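# Park the pickle press weight on its ladder and slide the tub out

## Task

The pickled radish in the small bench press is ready. Lift the press weight by its black T-handle until its gravity pawl has gone over the top rung of the ladder, and let it down gently so that it hangs on that rung, without hauling it against the crosshead, letting it drop or forcing it down. Then slide the blue tub gently along the drip board, without lifting or tipping it, until it meets the end lip at the board's empty end (the robot's left), and leave everything else where it stands.

Things in the scene. Friction and masses are not known exactly. Their poses are not given: they have to be found in the camera images.
- press: Fixed bench press: white drip board 360 x 235 x 18 mm with 12 mm high steel kerbs and end lips; two uprights at the far side. Origin: table level, under the weight. x: away from the robot to the uprights (x = 120 mm); y: along the board to the left; z up. Inner face of left end lip y = 245 mm, right y = -90, kerbs x = -79 and 79. Crosshead on the uprights, underside z = 294 mm.
- carriage: Press weight: yellow plate 92 x 92 x 10 mm, white weight 82 dia x 48 mm, grey guide shoes on the uprights, so it only slides up and down. 0.7 to 1.0 kg in all, little friction. Origin: centre of the plate's underside, 57 mm up in the press frame at the start (resting on the radish). Shoes meet the crosshead 127 mm above that. Axes as the press.
- handle (a point): Centre of the black T-handle's grip on the press weight: a level bar 22 mm dia, 90 mm long, along the press's x, 128 mm above the plate's underside, moving with it. A 12 mm stem runs down from its middle; nothing else within 50 mm below it.
- pawl: Red gravity pawl on the carriage, between the uprights; origin: its pivot, 92 mm (x) and 96 mm (z) from the carriage origin. Its toe hangs out over the ladder's rungs (10 mm bars, 60 mm apart): it swings aside rising past a rung and falls back about 5 mm above its seat there. The ladder is clamped higher or lower in each press, to be felt or seen: top seat 88 to 112 mm above the start, next 60 mm lower.
- tub: Loose blue tub 150 x 150 x 92 mm, 5 mm walls, four yellow radishes inside, 0.55 to 0.95 kg. Origin: centre of its underside, 18 mm above the table on the board. x and y as the press's. Its rim stands 110 mm above the table; the plate starts 53 mm down inside it and is clear of the rim only when hung on the top rung. Against the left lip the tub's origin is at y = 170 mm of the press.
- tub_handle (a point): Middle of the tub's left loop handle: a level bar 12 mm dia, 70 mm long, along the tub's x, 48 mm out from the tub's wall (42 mm free gap), 123 mm to the left of the tub's origin and 78 mm above its underside.
- spare_weight: Loose white spare weight, 82 mm dia, 48 mm high; origin under its centre. Leave alone.
- tub_lid: Loose blue lid, 160 x 160 x 10 mm with a white grip, lying flat; origin under its centre. Leave alone.
- soy_bottle: Loose amber bottle with red cap, 64 mm dia, 190 mm tall; origin under its centre. Leave alone.
- salt_jar: Loose clear jar with green cap, 72 mm dia, 100 mm tall; origin under its centre. Leave alone.
- bowl: Loose blue bowl, 130 mm dia, 55 mm high; origin under its centre. Leave alone.
- cup: Loose steel mug, 76 mm dia, 85 mm high; origin under its centre. Leave alone.

How it is judged:
On the way, in this order (a step that is already met when the one before it is completed fails the run):
1. the weight hangs by its pawl on the top rung (z of carriage in the frame of press between 0.141 and 0.174 m and contact force between pawl and anything else above 3 N and linear speed of carriage below 0.01 m/s), for 0.3 s.
2. the tub stands against the left end lip (y of tub in the frame of press above 0.165 m), for 0.2 s.
At the end, for the whole second after the job is handed in: The weight hangs still and released from the top rung by its pawl (plate 84 to 117 mm above its start height), and the tub stands flat and still on the board within 5 mm of the left end lip (all of step 1 and y of tub in the frame of press above 0.165 m and angle between tub's own z axis and vertical below 0.05 rad and linear speed of tub below 0.01 m/s); the robot touches nothing.
It fails at once if the weight is let fall, or the pawl is knocked or forced onto a rung (over 22 N) (contact force between pawl and anything else above 22 N or (linear speed of carriage above 0.08 m/s and contact force between the fingers and carriage below 0.5 N)).
It fails at once if the weight is hauled against the crosshead (over 30 N) (contact force between crosshead and anything else above 30 N).
It fails at once if the plate is forced into the tub or the tub dragged against it (over 50 N), or the tub is rammed against the end lip (over 30 N) (contact force between carriage and tub above 50 N or contact force between left_end_lip and tub above 30 N).
It fails at once if the tub is lifted off the board by more than 15 mm or tipped by more than 10 degrees (z of tub in the frame of press above 0.033 m or angle between tub's own z axis and vertical above 0.175 rad).
It fails at once if another loose thing is moved by more than 25 mm (distance of any of spare_weight, tub_lid, soy_bottle, salt_jar, bowl, cup from where it was at the start of the episode above 0.025 m).
It also fails if it takes over 64 s, if anything falls off the work surface, if the arm or the gripper's body presses on something with over 40 N, if the wrist force passes 120 N, or if a joint passes its speed limit or range.

## Robot

A 6-joint arm with a two-finger parallel gripper is mounted at the origin on the work surface. World frame = base frame: x ahead of the robot, y to its left, z up, the work surface at z = 0. Lengths are in m, angles in rad, forces in N, time in s.
With the tool pointing down it reaches from about 0.3 to 0.875 m from the base axis. Payload 6.4 kg.
Tool frame: the origin (TCP) lies between the finger pads; the fingertips stand 19 mm ahead of it and the grasp point (between the pads) is the TCP; x points along the fingers, y is the direction in which the jaws open and shut, and the axes are right-handed (so a half turn about x gives the same grasp; the last joint's range is limited). The gripper opens to 85 mm and grips with 20 to 120 N. Pads are 22 mm wide; open, the fingers measure 114 mm over their backs; the gripper's body (76 mm by 85 mm) begins 54 mm behind the grasp point. The pads swing forward as they close: fully open they stand 13 mm farther back than shut.
Start: joints at [1.011, 0.181, 1.607, -0, 1.354, -0.206], TCP at [0.199, 0.539, 0.225] pointing down, gripper open.
Joint ranges: [-2.99, 2.99], [-0.89, 2.07], [0.3, 2.58], [-1.14, 4.28], [0, 2.63], [-3.12, 3.12]. Speed limits (rad/s): [2.57, 2.57, 3.01, 3.14, 3.14, 3.14].

## Interface

Orientations are given as a 3x3 rotation matrix whose columns are the frame's x, y, z axes.
In Python, from bench import manip, viewer gives the robot as it stands.
- The arm moves only by the shell command python3 -m creep 'ROWS' [FORCE]. ROWS is JSON, a list that holds one entry, the list of rows, each a list of 7 numbers: the shift along the tool's x, y, z in m, then the turn, a rotation vector about the tool's x, y, z in degrees, then the finger opening in m, from 0 to 0.0854. A call has exactly 8 rows; each row shifts and turns the commanded pose from where the row before left it, along the tool's axes as they then stand; what a row does not reach is not made up. A row lasts 1/10 s, in which the tool goes at most 50 mm and 8.59 degrees, less where a joint would pass 70% of its speed; a pose out of reach is approached as far as the arm can. A call with a gripper value outside its range is refused whole. The fingers move at their own pace and stop on an object; FORCE is the grip in N (left out, the last holds). Time passes only in rows, so rows that do not move let the fingers close, or fill a call up. It gives the time, the measured TCP pose, the force and the opening at its end, in the units of the state.
- manip.sense(): the state, without advancing time (a new reading comes with each control period).
- viewer.get_image(name): name is "side" or "top" or "wrist"; returns (picture, depth): 384x512x3 uint8, blue, green, red; 384x512 float32, m along the optical axis (not along the pixel's ray), 0 where there is no reading.
- viewer.camera_params(name): a dict with "mtx" (3x3 intrinsics, pixels), "dist_coeffs" ([k1, k2, p1, p2, k3] as OpenCV has them; the pictures are not rectified), "rvec" (rotation vector, rad) and "tvec" (3), from world to camera coordinates, as OpenCV has them. Camera axes: x right, y down, z forward; pixel columns grow to the right and rows downward; lengths in m; the calibration is good to about 2 mm. A picture is of the moment at which its call begins: read the wrist's pose just before it. camera_params takes no time and is no camera call; for the wrist camera it gives the pose at the moment of the call.
- manip.hand_in(): hands the job in, once; it reports no verdict.
Trained networks look in the newest picture that a camera, given by its name, has taken for a name from the list of things; names that differ only in an ending like _2 or _b are one class to them, and where a whole thing is asked for, a point or a joint stands for the part that bears it (a point fixed in the world has none). Each returns a list of dicts, best first, with "confidence" (0 to 1); they miss things now and then, are a little off and sometimes report something else, mostly with a low value. They report only what shows in the picture. A call takes as long as a camera call.
- viewer.look_for(camera, query): "centre" ([x, y, z] in m, in world coordinates, good to about 4 mm: the middle of the surface that is visible of it).
- viewer.masks_of(camera, query): "region" (384x512 bool, what is visible of it).
The state is a dict: "time": time; "joint_positions": joint angles; "joint_velocities": joint speeds; "tau": joint torques, N m; "eef_pos": TCP position; "tcp_rot": TCP orientation; "wrist_force": force on the tool from outside, world axes, zero at the start; "ft_torque": the same for the moment, N m; "gripper_width": finger opening in m.
Only numpy, scipy, OpenCV 4.12 (cv2) and the standard library are available. Lean on these libraries where they do the work, as an engineer would, in place of code of your own. Each camera call takes 0.05 s, during which the arm holds its last target. There are 200 camera calls.

## Working session

There is one attempt and no reset: what is moved stays moved. The work goes in short steps, Python scripts to look and compute and a shell command to move; the robot and the scene stay as the last step left them, time stands still between calls to the robot, and variables do not carry over. Pictures are saved under pics/ and viewed, about 8 in all and at most 12, crops included, and the job is handed in when it is done.

```bash
ls; mkdir -p pics
cat > h.py <<'E'
import numpy as np, cv2
from bench import manip, viewer
def snap(n,f):
    im,d=viewer.get_image(n); cv2.imwrite('pics/'+f,im); return im,d
def cam(n):
    p=viewer.camera_params(n); R=cv2.Rodrigues(np.array(p['rvec'],float))[0]
    return np.array(p['mtx']),np.array(p['dist_coeffs'],float),R,np.array(p['tvec'],float).ravel()
def world(n,uv,z):
    K,D,R,t=cam(n); q=cv2.undistortPoints(np.array(uv,float).reshape(-1,1,2),K,D).reshape(-1,2)
    z=np.array(z,float).reshape(-1,1); P=np.c_[q,np.ones(len(q))]*z
    return (P-t)@R
def proj(n,X):
    K,D,R,t=cam(n); return cv2.projectPoints(np.array(X,float).reshape(-1,1,3),cv2.Rodrigues(R)[0],t,K,D)[0].reshape(-1,2)
def cloud(n,mask,d):
    v,u=np.where(mask&(d>0)); return world(n,np.c_[u,v],d[v,u])
E
python3 - <<'E'
from h import *
np.set_printoptions(precision=4,suppress=True)
s=manip.sense();print(s['time'],s['eef_pos'],s['tcp_rot'],s['wrist_force'])
for n in('side','top'):
    im,d=snap(n,n+'0.png')
    for q in('handle','tub_handle','carriage','tub','press','pawl'):
        for r in viewer.look_for(n,q)[:2]: print(n,q,np.round(r['centre'],4),round(r['confidence'],2))
a=cv2.imread('pics/side0.png');b=cv2.imread('pics/top0.png')
cv2.imwrite('pics/both.png',cv2.resize(np.vstack([a,b]),None,fx=.78,fy=.78))
E
```

```text
pics
0.0 [0.1989 0.5389 0.2243] [[-0.001   0.3464  0.9381]
 [-0.0015  0.9381 -0.3464]
 [-1.     -0.0018 -0.0004]] [ 0.0361 -0.1519 -0.5304]
side handle [ 0.5568 -0.1642  0.1238] 0.81
side tub_handle [ 0.5017 -0.197   0.0837] 0.86
side carriage [ 0.56   -0.1654  0.1209] 0.92
side carriage [ 0.5563 -0.1543  0.0658] 0.28
side tub [ 0.5031 -0.2007  0.0892] 0.6
side press [ 0.5587 -0.1564  0.0674] 0.63
side pawl [ 0.5537 -0.1624  0.1224] 0.25
top handle [ 0.5555 -0.1468  0.1211] 0.87
top handle [ 0.519  -0.1817  0.0629] 0.7
top tub_handle [ 0.5173 -0.1785  0.0634] 0.6
top carriage [ 0.5539 -0.1453  0.1256] 0.88
top carriage [0.6305 0.3472 0.1001] 0.69
top tub [ 0.5169 -0.182   0.0617] 0.93
top press [ 0.5574 -0.0625  0.0197] 0.84
top pawl [0.6286 0.3463 0.0997] 0.27
```

View pics/both.png

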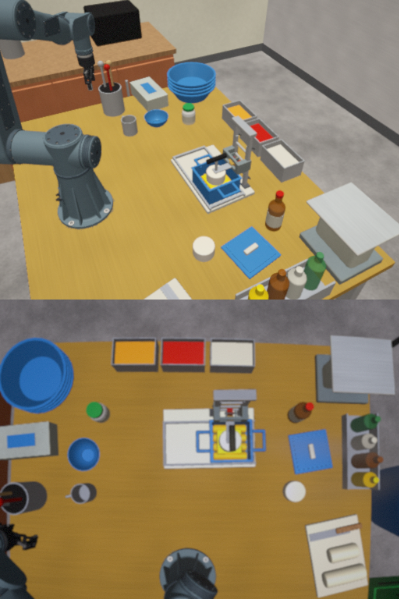

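The side view shows the press at about (235,225)/0.78-scale and the top view shows it at about (225,430); the board's empty end is to the left and the other things are well clear. I'll zoom in and fit the pose.

Run:
```python
from h import *
np.set_printoptions(precision=4,suppress=True)
im,d=viewer.get_image('top')
m={q:viewer.masks_of('top',q)[0]['region'] for q in('carriage','tub','press','handle','tub_handle')}
for q,k in m.items(): 
    P=cloud('top',k,d); print(q,k.sum(),P.min(0),P.max(0),np.median(P,0))
# board: white pixels at z~0.018
h,w=d.shape
vv,uu=np.mgrid[:h,:w]; W=world('top',np.c_[uu.ravel(),vv.ravel()],d.ravel()).reshape(h,w,3)
k=(W[...,2]>.012)&(W[...,2]<.034)&(abs(W[...,1]+.06)<.3)&(abs(W[...,0]-.55)<.17)
n,l,st,c=cv2.connectedComponentsWithStats(k.astype(np.uint8)); i=1+st[1:,4].argmax()
P=W[l==i]; print('board',len(P),cv2.minAreaRect(P[:,:2].astype(np.float32)*1000),cv2.boxPoints(cv2.minAreaRect(P[:,:2].astype(np.float32)*1000)))
k=(W[...,2]>.095)&(W[...,2]<.118)&(abs(W[...,1]+.1)<.2)&(abs(W[...,0]-.55)<.15); P=W[k]
print('rim',len(P),cv2.minAreaRect(P[:,:2].astype(np.float32)*1000))
k=(W[...,2]>.165)&(W[...,2]<.21)&(abs(W[...,1]+.1)<.2)&(abs(W[...,0]-.55)<.12); P=W[k]
print('T',len(P),P.min(0),P.max(0),P.mean(0))
im2,d2=viewer.get_image('side')
a=cv2.resize(im[100:240,190:350],None,fx=4.5,fy=4.5,interpolation=cv2.INTER_CUBIC)[:,:800]
b=cv2.resize(im2[130:290,200:360],None,fx=3.5,fy=3.5,interpolation=cv2.INTER_CUBIC)
cv2.imwrite('pics/top1.png',cv2.resize(a,(720,600))); cv2.imwrite('pics/side1.png',b)
```

```text
carriage 1693 [ 0.482  -0.2073  0.0141] [ 0.6528 -0.0874  0.2026] [ 0.5583 -0.1462  0.126 ]
tub 2301 [ 0.4435 -0.287  -0.0012] [ 0.6065 -0.0267  0.1378] [ 0.5167 -0.1763  0.061 ]
press 7860 [ 0.4226 -0.2586 -0.0051] [0.7486 0.1094 0.319 ] [ 0.5593 -0.0576  0.0221]
handle 1621 [ 0.4811 -0.2041  0.0169] [ 0.6492 -0.0874  0.2026] [ 0.5514 -0.1455  0.1239]
tub_handle 2416 [ 0.4444 -0.304  -0.0052] [ 0.6078 -0.0224  0.1943] [ 0.5193 -0.1759  0.0617]
board 4389 ((544.0806274414062, -75.93951416015625), (235.4610137939453, 358.2313232421875), 1.9734145402908325) [[ 420.252    99.0158]
 [ 432.5879 -259.0031]
 [ 667.9093 -250.8948]
 [ 655.5734  107.1241]]
rim 1359 ((545.5617065429688, -154.9681854248047), (197.831298828125, 256.42193603515625), 2.1340394020080566)
T 764 [ 0.4826 -0.2069  0.165 ] [ 0.656  -0.0888  0.2096] [ 0.5869 -0.1485  0.1829]
```

View pics/top1.png

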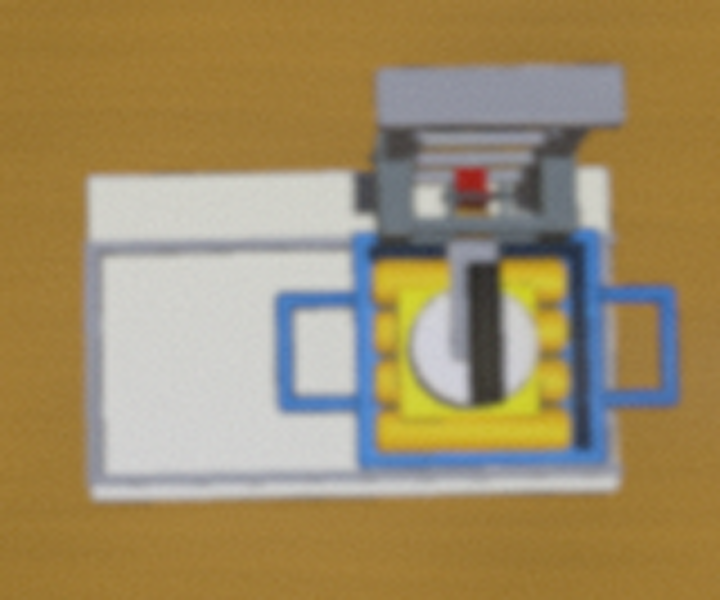

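View pics/side1.png

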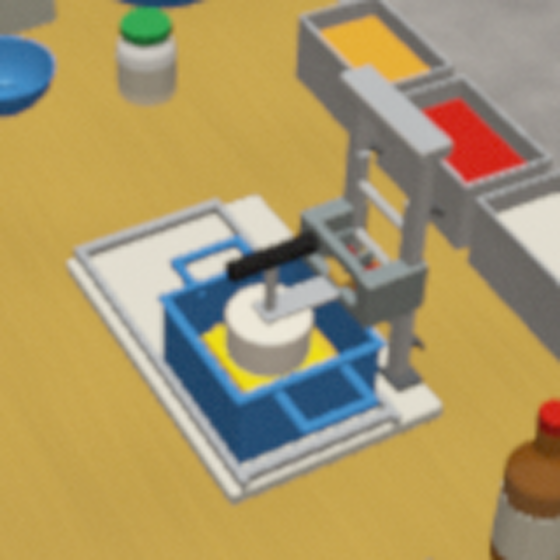

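Top crop: the T-handle's black bar is at about (487,335), running along x, and the tub sits at the board's right end with its left loop bar at about (285,352). The side crop shows the pawl between the uprights and the top rung near (382,205). Next I compute the numbers.

Run:
```python
from h import *
np.set_printoptions(precision=4,suppress=True)
yaw=np.deg2rad(2.0); ex=np.array([np.cos(yaw),np.sin(yaw)]); ey=np.array([-ex[1],ex[0]])
for n in('top','side'):
    im,d=viewer.get_image(n); h,w=d.shape
    vv,uu=np.mgrid[:h,:w]; W=world(n,np.c_[uu.ravel(),vv.ravel()],d.ravel()).reshape(h,w,3)
    I=im.astype(int); near=(abs(W[...,1]+.1)<.25)&(abs(W[...,0]-.58)<.2)&(d>0)
    k=near&(I.max(2)<60)&(W[...,2]>.15)&(W[...,2]<.23)
    nn,l,st,c=cv2.connectedComponentsWithStats(k.astype(np.uint8)); P=W[l==1+st[1:,4].argmax()]
    print(n,'bar n',len(P),'mean',P.mean(0),'med',np.median(P,0),'ex',np.percentile(P[:,:2]@ex,[1,99]),'ey',np.percentile(P[:,:2]@ey,[1,50,99]),cv2.minAreaRect(P[:,:2].astype(np.float32))[2])
    k=near&(W[...,2]>.285)&(W[...,2]<.34); P=W[k]
    print(' crosshead',len(P),'ex',np.percentile(P[:,:2]@ex,[2,98]),'ey',np.percentile(P[:,:2]@ey,[2,98]),'z',np.percentile(P[:,2],[2,50,98]))
    blue=near&(I[...,0]>120)&(I[...,0]-I[...,2]>70)&(W[...,2]>.08)&(W[...,2]<.125); P=W[blue]
    print(' tub rim ex',np.percentile(P[:,:2]@ex,[1,99]),'ey',np.percentile(P[:,:2]@ey,[1,99]))
    red=near&(I[...,2]>130)&(I[...,2]-I[...,1]>90)&(I[...,2]-I[...,0]>90)&(W[...,0]<.72); P=W[red]
    if len(P): print(' red',len(P),P.mean(0),P.min(0),P.max(0))
    # rungs: between uprights
    px=W[...,:2]@ex; py=W[...,:2]@ey
    np.save(n+'_W.npy',W)
```

```text
top bar n 58 mean [ 0.5526 -0.1497  0.1952] med [ 0.5538 -0.1498  0.195 ] ex [0.5271 0.5618] ey [-0.1748 -0.1692 -0.1635] 0.22456073760986328
 crosshead 833 ex [0.6249 0.6582] ey [-0.2328 -0.1082] z [0.3004 0.3123 0.316 ]
 tub rim ex [0.4432 0.5952] ey [-0.2982 -0.0482]
 red 20 [ 0.6353 -0.1471  0.1272] [ 0.6295 -0.1534  0.1201] [ 0.641  -0.1409  0.1341]
side bar n 137 mean [ 0.5291 -0.1584  0.1914] med [ 0.5282 -0.1586  0.1922] ex [0.4798 0.5664] ey [-0.1836 -0.1774 -0.1679] 5.815062046051025
 crosshead 410 ex [0.6266 0.6612] ey [-0.2363 -0.1093] z [0.2962 0.3117 0.3163]
 tub rim ex [0.446  0.5959] ey [-0.3019 -0.0515]
 red 7 [ 0.6682 -0.1944  0.3098] [ 0.6645 -0.2144  0.3006] [ 0.6702 -0.1706  0.3135]
```

```bash
python3 -m creep '[[[-0.02,0,0,-7.4,0,0,0.085],[-0.02,0,0,-7.4,0,0,0.085],[-0.02,0,0,-7.5,0,0,0.085],[0,-0.035,0.015,0,0,0,0.085],[0,-0.035,0.015,0,0,0,0.085],[0,-0.035,0.015,0,0,0,0.085],[0,-0.035,0.015,0,0,0,0.085],[0,-0.035,0.015,0,0,0,0.085]]]' 30
python3 -m creep '[[[0,-0.035,0.015,0,0,0,0.085],[0,-0.035,0.015,0,0,0,0.085],[0,-0.035,0.015,0,0,0,0.085],[0,-0.035,0.015,0,0,0,0.085],[0,-0.035,0.015,0,0,0,0.085],[0,-0.035,0.015,0,0,0,0.085],[0,-0.035,0.015,0,0,0,0.085],[0,-0.035,0.015,0,0,0,0.085]]]'
```

```text
time: 1.95
eef_pos: [0.2807, 0.3659, 0.2853]
tcp_rot: [[0.0, -0.036, 0.999], [0.0, 0.999, 0.036], [-1.0, 0.0, 0.0]]
wrist_force: [0.3, -0.7, -0.2]
gripper_width: 0.0852
time: 2.75
eef_pos: [0.4107, 0.0901, 0.2855]
tcp_rot: [[0.001, -0.035, 0.999], [0.0, 0.999, 0.035], [-1.0, -0.0, 0.001]]
wrist_force: [-0.5, -0.1, 0.3]
gripper_width: 0.0848
```

```bash
python3 -m creep '[[[0,-0.035,0.0155,0,0,0,0.085],[0,-0.035,0.0155,0,0,0,0.085],[0,-0.035,0.0155,0,0,0,0.085],[0,-0.035,0.0155,0,0,0,0.085],[0,-0.035,0.0155,0,0,0,0.085],[0,-0.035,0.0155,0,0,0,0.085],[0,-0.035,0.0155,0,0,0,0.085],[0,0,0,0,0,0,0.085]]]'
python3 - <<'E'
from h import *
np.set_printoptions(precision=4,suppress=True)
s=manip.sense();print(s['eef_pos'],s['wrist_force'])
im,d=snap('wrist','w0.png')
im,d=im,d
for q in('handle','carriage','tub_handle'):
    for r in viewer.look_for('wrist',q)[:2]: print(q,np.round(r['centre'],4),round(r['confidence'],2))
h,w=d.shape; vv,uu=np.mgrid[:h,:w]; W=world('wrist',np.c_[uu.ravel(),vv.ravel()],d.ravel()).reshape(h,w,3)
k=(im.max(2)<70)&(W[...,2]>.175)&(W[...,2]<.21)&(d>0)&(abs(W[...,0]-.53)<.07)
if k.sum(): 
  P=W[k];print(len(P),P.min(0),P.max(0),np.median(P,0),cv2.minAreaRect(P[:,:2].astype(np.float32)))
E
```

```text
time: 3.55
eef_pos: [0.5283, -0.1534, 0.2846]
tcp_rot: [[-0.0, -0.031, 1.0], [-0.001, 1.0, 0.031], [-1.0, -0.001, -0.0]]
wrist_force: [0.1, 0.3, 0.3]
gripper_width: 0.0851
[ 0.5283 -0.1534  0.2846] [0.1012 0.271  0.3086]
handle [ 0.5526 -0.1514  0.1512] 0.7
carriage [ 0.5532 -0.1506  0.1543] 0.74
tub_handle [ 0.5164 -0.1656  0.0887] 0.86
tub_handle [ 0.4969 -0.4707  0.014 ] 0.64
1928 [ 0.4816 -0.1573  0.1867] [ 0.5695 -0.1347  0.1993] [ 0.5221 -0.1467  0.196 ] ((0.5256829857826233, -0.14575384557247162), (0.08806729316711426, 0.021235836669802666), 1.4477694034576416)
```

View pics/w0.png

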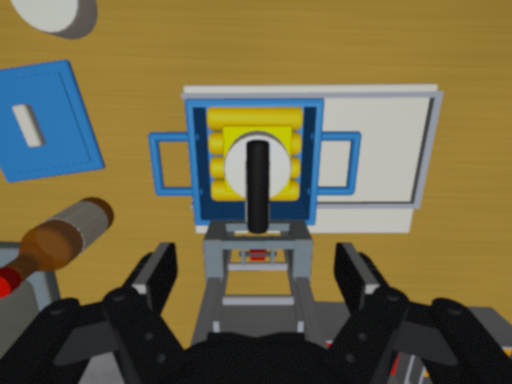

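Wrist view: the bar lies at (258,185) and runs vertically in the image, midway between the jaws. The wrist camera puts its centre at (0.526, -0.146), against about -0.151 from the top camera. I'll take -0.148 and use the force reading to centre the grip.

```bash
python3 -m creep '[[[0.014,0.005,-0.002,0,0,0,0.07],[0.014,0,0,0,0,0,0.06],[0.014,0,0,0,0,0,0.06],[0.014,0,0,0,0,0,0.06],[0.014,0,0,0,0,0,0.06],[0.014,0,0,0,0,0,0.06],[0.015,0,0,0,0,0,0.06],[0,0,0,0,0,0,0.06]]]' 25
python3 -m creep '[[[0,0,0,0,0,0,0.045],[0,0,0,0,0,0,0.035],[0,0,0,0,0,0,0.028],[0,0,0,0,0,0,0.024],[0,0,0,0,0,0,0.02],[0,0,0,0,0,0,0.015],[0,0,0,0,0,0,0.015],[0,0,0,0,0,0,0.015]]]' 25
```

```text
time: 4.55
eef_pos: [0.5236, -0.1438, 0.1832]
tcp_rot: [[-0.004, -0.035, 0.999], [0.002, 0.999, 0.035], [-1.0, 0.002, -0.004]]
wrist_force: [-0.0, 0.1, 0.5]
gripper_width: 0.0598
time: 5.35
eef_pos: [0.5262, -0.1481, 0.1885]
tcp_rot: [[0.003, -0.035, 0.999], [-0.007, 0.999, 0.035], [-1.0, -0.007, 0.003]]
wrist_force: [-1.9, -11.0, 4.5]
gripper_width: 0.0149
```

Run:
```python
from h import *
print(manip.sense()['wrist_force'],manip.sense()['eef_pos'])
a,_=viewer.get_image('wrist'); b,_=viewer.get_image('side')
b=cv2.resize(b[130:250,220:340],(384,384),interpolation=cv2.INTER_CUBIC)
cv2.imwrite('pics/g1.png',cv2.resize(np.hstack([a,b]),(800,343)))
```

```text
[ -1.87104411 -11.02712043   4.52160098] [ 0.52624804 -0.14811958  0.1885473 ]
```

View pics/g1.png

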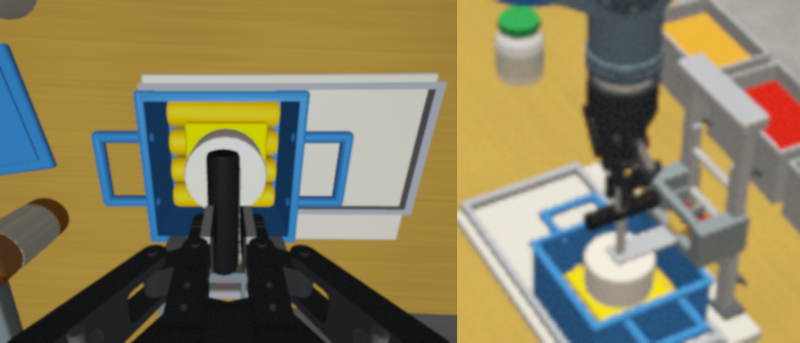

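The width reads 15 mm with an 11 N sideways force, so one finger is pushing on the bar off-centre. Both the wrist view and the force say the bar lies more to the left. I'll reopen, shift left and close again.

```bash
python3 -m creep '[[[0,0,0,0,0,0,0.04],[0,0,0,0,0,0,0.05],[0,0,0,0,0,0,0.05],[0,0.0025,0,0,0,0,0.05],[0,0,0,0,0,0,0.05],[0,0,0,0,0,0,0.05],[0,0,0,0,0,0,0.05],[0,0,0,0,0,0,0.05]]]' 25
python3 -m creep '[[[0,0,0,0,0,0,0.04],[0,0,0,0,0,0,0.03],[0,0,0,0,0,0,0.024],[0,0,0,0,0,0,0.021],[0,0,0,0,0,0,0.018],[0,0,0,0,0,0,0.018],[0,0,0,0,0,0,0.018],[0,0,0,0,0,0,0.018]]]' 25
```

```text
time: 6.25
eef_pos: [0.525, -0.1419, 0.1861]
tcp_rot: [[-0.0, -0.035, 0.999], [0.0, 0.999, 0.035], [-1.0, 0.0, -0.0]]
wrist_force: [0.4, -0.9, 0.8]
gripper_width: 0.05
time: 7.05
eef_pos: [0.5262, -0.1462, 0.1886]
tcp_rot: [[0.003, -0.034, 0.999], [-0.008, 0.999, 0.034], [-1.0, -0.008, 0.003]]
wrist_force: [-1.7, -11.7, 6.9]
gripper_width: 0.0183
```

Run:
```python
from h import *
np.set_printoptions(precision=4,suppress=True)
s=manip.sense(); p=np.array(s['eef_pos']);R=np.array(s['tcp_rot']); print(p,s['wrist_force'],s['ft_torque'],s['gripper_width'])
im,d=viewer.get_image('wrist')
h,w=d.shape; vv,uu=np.mgrid[:h,:w]; W=world('wrist',np.c_[uu.ravel(),vv.ravel()],d.ravel()).reshape(h,w,3)
T=(W-p)@R
for v in range(170,320,12):
    row=[(u,*np.round(1000*T[v,u]).astype(int)) for u in range(216,296,6) if d[v,u]>0]
    print(v,' '.join(f'{u}:{a},{b},{c}' for u,a,b,c in row))
cv2.imwrite('pics/g2.png',cv2.resize(im[160:384,160:360],(535,600),interpolation=cv2.INTER_CUBIC))
```

```text
[ 0.5262 -0.1462  0.1886] [ -1.7496 -11.6745   6.8786] [-2.1187  0.3938  0.0219] 0.01826148682579777
170 216:74,-33,-24 222:73,-28,-24 228:73,-23,-24 234:1,-12,-43 240:1,-9,-43 246:2,-5,-43 252:0,-2,-43 258:1,2,-43 264:72,7,-24 270:72,12,-24 276:72,17,-24 282:73,22,-24 288:79,28,-22 294:120,39,-11
182 216:72,-33,-14 222:72,-28,-14 228:0,-16,-36 234:-6,-12,-38 240:-8,-8,-39 246:-9,-5,-39 252:-8,-2,-38 258:-5,1,-38 264:-1,5,-37 270:72,12,-14 276:71,17,-14 282:72,23,-14 288:72,28,-14 294:77,33,-12
194 216:74,-34,-2 222:73,-29,-2 228:2,-16,-28 234:-7,-12,-31 240:-9,-8,-32 246:-9,-5,-32 252:-8,-2,-32 258:-6,1,-31 264:-1,5,-29 270:73,13,-3 276:73,18,-3 282:73,23,-3 288:74,28,-2 294:74,33,-2
206 216:72,-34,8 222:73,-29,8 228:74,-24,9 234:-6,-12,-24 240:-8,-9,-25 246:-8,-5,-25 252:-8,-2,-25 258:-6,1,-24 264:0,5,-21 270:73,13,8 276:73,18,9 282:72,23,8 288:72,28,8 294:74,34,9
218 216:74,-35,20 222:74,-30,20 228:73,-24,20 234:-5,-12,-16 240:-8,-9,-17 246:-9,-5,-18 252:-7,-2,-17 258:-5,2,-16 264:-1,5,-14 270:72,13,20 276:74,18,20 282:72,24,19 288:74,29,20 294:124,42,43
230 216:137,-45,65 222:137
[... 870 characters left out ...]
-6,-2,24 258:-6,2,24 264:1,6,29 270:64,13,76 276:-44,9,-4 282:-55,11,-13 288:-56,13,-13 294:-56,16,-13
290 216:-62,-15,-12 222:-63,-13,-13 228:-63,-10,-13 234:-44,-10,2 240:-7,-10,32 246:-8,-6,32 252:-8,-2,32 258:-6,2,33 264:3,6,40 270:189,22,190 276:-45,9,2 282:-60,10,-10 288:-62,12,-12 294:-62,15,-12
302 216:-74,-13,-17 222:-75,-11,-18 228:-70,-10,-14 234:-44,-10,9 240:-7,-10,41 246:-9,-6,39 252:-7,-2,41 258:-5,2,43 264:24,7,68 270:24,11,68 276:-46,10,8 282:-54,11,0 288:-75,11,-17 294:-74,13,-17
314 216:-81,-12,-18 222:-80,-11,-18 228:-74,-9,-12 234:21,-16,77 240:22,-12,78 246:21,-7,77 252:21,-3,77 258:20,2,76 264:21,7,77 270:21,11,77 276:20,16,76 282:-54,11,7 288:-80,10,-17 294:-79,12,-17
```

View pics/g2.png

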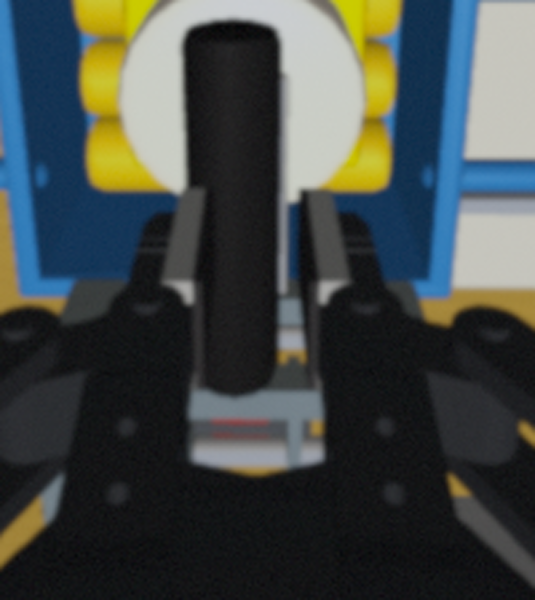

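The picture is clear: the bar sits toward the image-left (-y) finger at (195,270), with a gap at the other finger (310,270). The bar centre is about 5 mm to -y, which agrees with the top camera's -0.151. I had the sign of the force backwards, so I'll reopen and move 9 mm to -y.

```bash
python3 -m creep '[[[0,0,0,0,0,0,0.04],[0,0,0,0,0,0,0.05],[0,-0.003,0,0,0,0,0.055],[0.001,-0.003,0,0,0,0,0.055],[0,-0.003,0,0,0,0,0.055],[0,0,0,0,0,0,0.055],[0,0,0,0,0,0,0.055],[0,0,0,0,0,0,0.055]]]' 25
python3 -m creep '[[[0,0,0,0,0,0,0.04],[0,0,0,0,0,0,0.03],[0,0,0,0,0,0,0.025],[0,0,0,0,0,0,0.022],[0,0,0,0,0,0,0.018],[0,0,0,0,0,0,0.015],[0,0,0,0,0,0,0.012],[0,0,0,0,0,0,0.012]]]' 25
```

```text
time: 7.9
eef_pos: [0.5253, -0.1509, 0.1851]
tcp_rot: [[-0.0, -0.035, 0.999], [0.0, 0.999, 0.035], [-1.0, 0.0, -0.0]]
wrist_force: [0.4, -0.0, -0.3]
gripper_width: 0.0549
time: 8.7
eef_pos: [0.5254, -0.1514, 0.1853]
tcp_rot: [[0.0, -0.035, 0.999], [-0.001, 0.999, 0.035], [-1.0, -0.001, 0.0]]
wrist_force: [0.0, -2.8, 0.0]
gripper_width: 0.0154
```

```bash
python3 -m creep '[[[0,-0.001,0,0,0,0,0.01],[0,0,0,0,0,0,0.01],[0,0,0,0,0,0,0.01],[0,0,0,0,0,0,0.01],[0,0,0,0,0,0,0.01],[0,0,0,0,0,0,0.01],[0,0,0,0,0,0,0.01],[0,0,0,0,0,0,0.01]]]' 30
```

```text
time: 9.5
eef_pos: [0.5254, -0.1516, 0.1852]
tcp_rot: [[0.0, -0.036, 0.999], [0.001, 0.999, 0.036], [-1.0, 0.001, 0.0]]
wrist_force: [-1.8, 4.0, 3.3]
gripper_width: 0.0149
```

The fingers stalled on the bar, so it is gripped. Now a short trial lift.

```bash
python3 -m creep '[[[-0.001,0.0005,0,0,0,0,0.01],[-0.002,0,0,0,0,0,0.01],[-0.003,0,0,0,0,0,0.01],[-0.003,0,0,0,0,0,0.01],[-0.003,0,0,0,0,0,0.01],[-0.002,0,0,0,0,0,0.01],[-0.001,0,0,0,0,0,0.01],[0,0,0,0,0,0,0.01]]]' 40
python3 - <<'E'
from h import *
s=manip.sense();print(s['wrist_force'],s['gripper_width'])
for n in('side','top'):
    im,d=viewer.get_image(n)
    r=viewer.masks_of(n,'carriage')
    if r:
        k=r[0]['region']; P=cloud(n,k,d); I=im[k&(d>0)].astype(int)
        y=(I[:,1]>150)&(I[:,0]<80); print(n,r[0]['confidence'],'yellow plate z',y.sum(), np.median(P[y,2]) if y.sum() else None)
E
```

```text
time: 10.3
eef_pos: [0.5254, -0.1516, 0.2003]
tcp_rot: [[0.0, -0.035, 0.999], [-0.0, 0.999, 0.035], [-1.0, -0.0, 0.0]]
wrist_force: [0.4, 0.2, -0.4]
gripper_width: 0.0101
[ 0.38459969  0.24053471 -0.44858151] 0.010071280043447449
side 0.71 yellow plate z 98 0.06765560802465725
top 0.66 yellow plate z 160 0.06746642087753396
```

Run:
```python
from h import *
a,d=viewer.get_image('wrist'); b,_=viewer.get_image('side')
b=cv2.resize(b[150:250,240:340],(500,500),interpolation=cv2.INTER_CUBIC)
a=cv2.resize(a[160:384,160:360],(300,336))
c=np.zeros((500,800,3),np.uint8);c[:336,:300]=a;c[:,300:]=b
cv2.imwrite('pics/g3.png',c)
s=manip.sense(); p=np.array(s['eef_pos']);R=np.array(s['tcp_rot'])
h,w=d.shape; vv,uu=np.mgrid[:h,:w]; W=world('wrist',np.c_[uu.ravel(),vv.ravel()],d.ravel()).reshape(h,w,3)
T=(W-p)@R
for v in range(170,320,12):
    print(v,' '.join(f'{u}:%d,%d,%d'%tuple(np.round(1000*T[v,u])) for u in range(210,300,6) if d[v,u]>0))
```

```text
170 210:147,-50,-4 216:132,-41,-8 222:85,-29,-21 228:85,-24,-21 234:85,-19,-21 240:10,-9,-40 246:7,-5,-41 252:7,-2,-41 258:7,2,-41 264:8,5,-41 270:8,9,-41 276:84,18,-21 282:84,23,-21 288:85,29,-21 294:132,41,-8
182 210:145,-51,9 216:85,-35,-10 222:85,-30,-10 228:85,-24,-10 234:83,-19,-10 240:8,-9,-34 246:4,-5,-35 252:3,-2,-35 258:3,2,-35 264:4,5,-35 270:7,9,-34 276:84,18,-10 282:84,24,-10 288:84,29,-10 294:85,35,-10
194 210:142,-51,22 216:85,-35,2 222:84,-30,1 228:84,-25,1 234:85,-19,2 240:9,-9,-26 246:4,-6,-27 252:4,-2,-27 258:4,2,-27 264:4,5,-27 270:8,9,-26 276:83,19,1 282:84,24,1 288:84,30,2 294:85,35,2
206 210:150,-53,40 216:85,-36,13 222:83,-30,12 228:84,-25,13 234:84,-19,13 240:9,-10,-18 246:5,-6,-20 252:4,-2,-20 258:4,2,-20 264:4,5,-20 270:9,9,-18 276:84,19,13 282:84,24,13 288:84,30,13 294:85,36,13
218 210:142,-52,52 216:132,-44,47 222:85,-31,26 228:83,-25,25 234:83,-20,24 240:10,-10,-9 246:5,-6,-12 252:4,-2,-12 258:3,2,-12 264:4,5,-12 270:8,9,-10 276:84,19,25 282:84,25,25 288:85,31,26 294:132,43,47
230 210:151,-55,72 216:152,-48,72 222:150,-40,72 228:151,-33,72 234:150,-26,71
[... 939 characters left out ...]
-12 282:-55,11,-13 288:-55,13,-12 294:-55,16,-12
290 210:-63,-17,-13 216:-61,-15,-12 222:-63,-13,-13 228:-63,-10,-13 234:-62,-8,-12 240:-53,-6,-5 246:6,-6,43 252:3,-2,40 258:3,2,40 264:5,6,42 270:-46,7,1 276:-62,8,-12 282:-62,10,-12 288:-62,13,-12 294:-63,15,-13
302 210:-73,-15,-16 216:-74,-13,-17 222:-75,-11,-18 228:-74,-9,-17 234:-75,-7,-18 240:-52,-7,2 246:31,-7,74 252:32,-3,75 258:31,2,74 264:32,7,75 270:-47,7,6 276:-72,7,-16 282:-75,9,-18 288:-75,11,-18 294:-75,13,-18
314 210:-80,-14,-17 216:-79,-13,-17 222:-79,-11,-17 228:-80,-9,-17 234:-77,-7,-15 240:65,-15,118 246:65,-9,118 252:65,-3,118 258:64,3,117 264:66,8,119 270:65,14,118 276:-75,7,-12 282:-80,8,-18 288:-80,10,-18 294:-79,12,-17
```

View pics/g3.png

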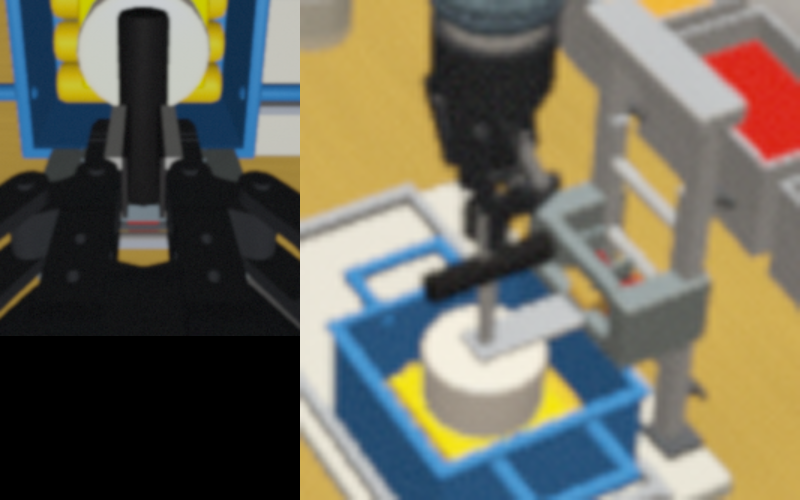

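The picture and depth agree: the bar is now centred, at (143,100). But the fingertips end only just at the bar's top, about 10 mm behind the reported TCP instead of 19 mm ahead. The pads therefore sit about 29 mm higher than stated, and they had only pinched the crown of the bar and slid off. The weight did not move. I'll open and go about 43 mm deeper.

```bash
python3 -m creep '[[[0,0,0,0,0,0,0.03],[0,0,0,0,0,0,0.05],[0,0,0,0,0,0,0.06],[0,0,0,0,0,0,0.06],[0.005,0,0,0,0,0,0.06],[0.006,0,0,0,0,0,0.06],[0.006,0,0,0,0,0,0.06],[0.006,0,0,0,0,0,0.06]]]' 25
python3 -m creep '[[[0.005,0,0,0,0,0,0.06],[0.005,0,0,0,0,0,0.06],[0.005,0,0,0,0,0,0.06],[0.005,0,0,0,0,0,0.06],[0,0,0,0,0,0,0.05],[0,0,0,0,0,0,0.035],[0,0,0,0,0,0,0.025],[0,0,0,0,0,0,0.016]]]' 30
python3 -m creep '[[[0,0,0,0,0,0,0.01],[0,0,0,0,0,0,0.01],[0,0,0,0,0,0,0.01],[0,0,0,0,0,0,0.01],[0,0,0,0,0,0,0.01],[0,0,0,0,0,0,0.01],[0,0,0,0,0,0,0.01],[0,0,0,0,0,0,0.01]]]' 30
```

```text
time: 11.4
eef_pos: [0.5251, -0.1514, 0.1763]
tcp_rot: [[-0.001, -0.035, 0.999], [0.0, 0.999, 0.035], [-1.0, 0.0, -0.001]]
wrist_force: [-0.2, 0.1, -0.2]
gripper_width: 0.0599
time: 12.2
eef_pos: [0.5256, -0.1515, 0.1576]
tcp_rot: [[0.001, -0.035, 0.999], [-0.0, 0.999, 0.035], [-1.0, -0.0, 0.001]]
wrist_force: [-0.1, 0.1, 0.8]
gripper_width: 0.021
time: 13.0
eef_pos: [0.5256, -0.1515, 0.1576]
tcp_rot: [[0.001, -0.035, 0.999], [-0.0, 0.999, 0.035], [-1.0, -0.0, 0.001]]
wrist_force: [-0.7, 1.4, 4.3]
gripper_width: 0.0208
```

```bash
python3 -m creep '[[[-0.001,0,0,0,0,0,0.01],[-0.002,0,0,0,0,0,0.01],[-0.003,0,0,0,0,0,0.01],[-0.003,0,0,0,0,0,0.01],[-0.003,0,0,0,0,0,0.01],[-0.002,0,0,0,0,0,0.01],[-0.001,0,0,0,0,0,0.01],[0,0,0,0,0,0,0.01]]]' 40
```

```text
time: 13.8
eef_pos: [0.5255, -0.1515, 0.171]
tcp_rot: [[0.0, -0.035, 0.999], [0.0, 0.999, 0.035], [-1.0, 0.0, 0.0]]
wrist_force: [5.1, -1.8, -6.1]
gripper_width: 0.0208
```

The weight is lifted (about 7 N more load on the wrist). I continue smoothly.

```bash
python3 -m creep '[[[-0.003,0,0,0,0,0,0.01],[-0.004,0,0,0,0,0,0.01],[-0.004,0,0,0,0,0,0.01],[-0.004,0,0,0,0,0,0.01],[-0.004,0,0,0,0,0,0.01],[-0.004,0,0,0,0,0,0.01],[-0.004,0,0,0,0,0,0.01],[-0.004,0,0,0,0,0,0.01]]]'
python3 -m creep '[[[-0.004,0,0,0,0,0,0.01],[-0.004,0,0,0,0,0,0.01],[-0.004,0,0,0,0,0,0.01],[-0.004,0,0,0,0,0,0.01],[-0.004,0,0,0,0,0,0.01],[-0.004,0,0,0,0,0,0.01],[-0.003,0,0,0,0,0,0.01],[-0.002,0,0,0,0,0,0.01]]]'
```

```text
time: 14.6
eef_pos: [0.5255, -0.1515, 0.2018]
tcp_rot: [[-0.0, -0.035, 0.999], [0.0, 0.999, 0.035], [-1.0, 0.0, -0.0]]
wrist_force: [6.0, -0.7, -7.1]
gripper_width: 0.021
time: 15.4
eef_pos: [0.5255, -0.1515, 0.2308]
tcp_rot: [[-0.0, -0.035, 0.999], [0.0, 0.999, 0.035], [-1.0, 0.0, -0.0]]
wrist_force: [5.4, -1.2, -9.0]
gripper_width: 0.0206
```

```bash
python3 -m creep '[[[-0.003,0,0,0,0,0,0.01],[-0.004,0,0,0,0,0,0.01],[-0.004,0,0,0,0,0,0.01],[-0.004,0,0,0,0,0,0.01],[-0.004,0,0,0,0,0,0.01],[-0.004,0,0,0,0,0,0.01],[-0.003,0,0,0,0,0,0.01],[-0.002,0,0,0,0,0,0.01]]]'
python3 -m creep '[[[-0.002,0,0,0,0,0,0.01],[-0.003,0,0,0,0,0,0.01],[-0.003,0,0,0,0,0,0.01],[-0.003,0,0,0,0,0,0.01],[-0.003,0,0,0,0,0,0.01],[-0.002,0,0,0,0,0,0.01],[-0.001,0,0,0,0,0,0.01],[0,0,0,0,0,0,0.01]]]'
python3 - <<'E'
from h import *
a,d=viewer.get_image('side'); c,d2=viewer.get_image('wrist'); t,d3=viewer.get_image('top')
b=cv2.resize(a[120:240,250:350],(500,600),interpolation=cv2.INTER_CUBIC)
c=cv2.resize(c[200:384,160:360],(300,276)); t=cv2.resize(t[100:180,240:350],(300,218),interpolation=cv2.INTER_CUBIC)
o=np.zeros((600,800,3),np.uint8);o[:276,500:]=c;o[300:518,500:]=t;o[:,:500]=b
cv2.imwrite('pics/l1.png',o)
W=np.load('side_W.npy') # before the lift: rungs seen between the uprights, carriage plate change
yaw=np.deg2rad(2.0); ex=np.array([np.cos(yaw),np.sin(yaw)]); ey=np.array([-ex[1],ex[0]])
X=W[...,:2]@ex-.522; Y=W[...,:2]@ey+.1705; Z=W[...,2]
k=(X>.08)&(X<.15)&(abs(Y)<.03)&(Z>.15)&(Z<.30)
v,u=np.where(k)
for i in np.argsort(Z[k])[::2]: print(u[i],v[i],np.round(1000*np.array([X[v[i],u[i]],Y[v[i],u[i]],Z[v[i],u[i]]])).astype(int),end=';')
E
```

```text
time: 16.2
eef_pos: [0.5255, -0.1515, 0.2587]
tcp_rot: [[-0.0, -0.035, 0.999], [0.001, 0.999, 0.035], [-1.0, 0.001, -0.0]]
wrist_force: [5.5, -1.4, -8.0]
gripper_width: 0.0208
time: 17.0
eef_pos: [0.5255, -0.1514, 0.2756]
tcp_rot: [[-0.001, -0.035, 0.999], [0.001, 0.999, 0.035], [-1.0, 0.001, -0.001]]
wrist_force: [4.5, -0.6, -6.0]
gripper_width: 0.0206
301 198 [105  18 150];299 200 [ 93  10 153];305 204 [ 98 -17 154];304 205 [ 92 -20 155];301 200 [ 97   5 155];298 198 [ 93  17 156];299 198 [ 95  15 157];303 204 [ 91 -16 157];301 199 [ 98   7 157];304 204 [ 93 -18 157];300 198 [ 98  12 157];305 203 [ 98 -17 158];301 196 [105  18 159];306 202 [103 -16 160];302 202 [ 91 -10 161];299 196 [ 98  19 161];304 203 [ 93 -19 162];298 197 [ 91  15 162];303 203 [ 89 -18 163];297 197 [ 87  15 164];300 195 [101  19 164];301 203 [ 82 -17 165];294 196 [ 80  23 165];297 196 [ 88  17 166];300 196 [ 97  12 166];305 201 [ 97 -17 168];296 197 [ 81  12 169];310 191 [122  -6 192];312 193 [121 -18 193];308 188 [122   7 195];304 184 [121  29 196];309 189 [121   0 196];307 187 [120  11 197];313 193 [121 -23 197];312 192 [120 -19 198];312 191 [122 -15 199];308 187 [122   7 199];311 190 [121 -11 200];310 190 [118  -9 200];304 183 [120  29 200];306 184 [123  22 201];308 186 [123  10 201];314 193 [121 -28 201];310 188 [123  -2 201];307 184 [126  19 201];313 192 [120 -24 202];311 188 [125  -5 203];312 189 [124 -11 203];306 183 [124  23 204];313 190 [123 -18 205];312 169 [109 -20 296];306 163 [109  13 297];307 164 [108   6 299];308 165 [107  -1 300];
```

View pics/l1.png

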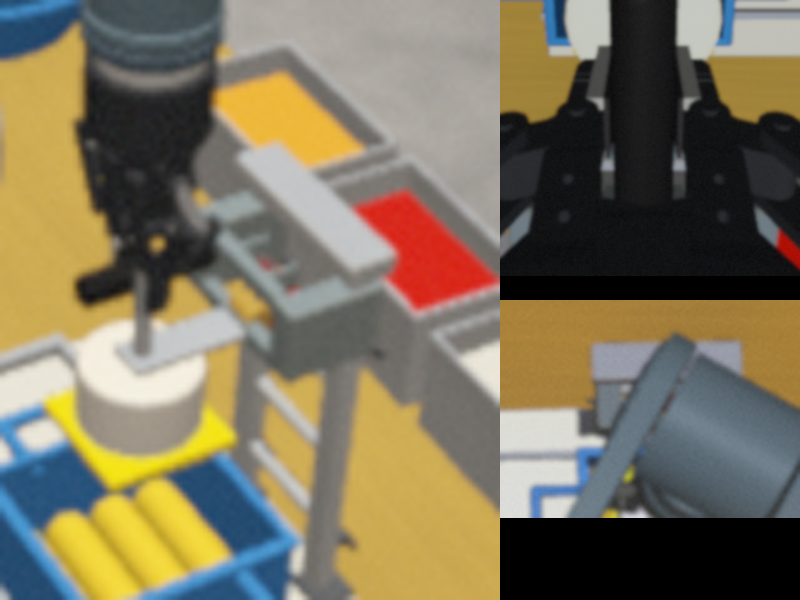

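Lift is 118 mm: the plate at (150,420) is well above the tub rim, and the guide shoes at (330,310) are just under the crosshead. Now I lower 2.4 mm per call, watching for the load to come off the wrist.

```bash
python3 -m creep '[[[0.0003,0,0,0,0,0,0.01],[0.0003,0,0,0,0,0,0.01],[0.0003,0,0,0,0,0,0.01],[0.0003,0,0,0,0,0,0.01],[0.0003,0,0,0,0,0,0.01],[0.0003,0,0,0,0,0,0.01],[0.0003,0,0,0,0,0,0.01],[0.0003,0,0,0,0,0,0.01]]]' | grep -E 'pos|force'
python3 - <<'E'
from bench import manip
for i in range(2):
    s=manip.sense();print(s['wrist_force'],s['eef_pos'])
E
```

```text
eef_pos: [0.5255, -0.1515, 0.2733]
wrist_force: [4.2, -0.8, -6.4]
[ 4.19661947 -0.80048419 -6.42290565] [ 0.5254718  -0.15145905  0.27331082]
[ 4.19661947 -0.80048419 -6.42290565] [ 0.5254718  -0.15145905  0.27331082]
```

```bash
cat > chk.py <<'E'
import sys
from bench import manip
s=manip.sense();f=s['wrist_force'];print(s['time'],[round(float(x),2) for x in f],round(float(s['eef_pos'][2]),4))
sys.exit(f[2]>-3.5)
E
python3 -m creep '[[[0.0003,0,0,0,0,0,0.01],[0.0003,0,0,0,0,0,0.01],[0.0003,0,0,0,0,0,0.01],[0.0003,0,0,0,0,0,0.01],[0.0003,0,0,0,0,0,0.01],[0.0003,0,0,0,0,0,0.01],[0.0003,0,0,0,0,0,0.01],[0.0003,0,0,0,0,0,0.01]]]' >/dev/null && python3 chk.py && python3 -m creep '[[[0.0003,0,0,0,0,0,0.01],[0.0003,0,0,0,0,0,0.01],[0.0003,0,0,0,0,0,0.01],[0.0003,0,0,0,0,0,0.01],[0.0003,0,0,0,0,0,0.01],[0.0003,0,0,0,0,0,0.01],[0.0003,0,0,0,0,0,0.01],[0.0003,0,0,0,0,0,0.01]]]' >/dev/null && python3 chk.py && python3 -m creep '[[[0.0003,0,0,0,0,0,0.01],[0.0003,0,0,0,0,0,0.01],[0.0003,0,0,0,0,0,0.01],[0.0003,0,0,0,0,0,0.01],[0.0003,0,0,0,0,0,0.01],[0.0003,0,0,0,0,0,0.01],[0.0003,0,0,0,0,0,0.01],[0.0003,0,0,0,0,0,0.01]]]' >/dev/null && python3 chk.py
```

```text
18.75 [5.27, -1.5, -7.02] 0.2709False
```

```bash
sed -i 's/sys.exit(f\[2\]>-3.5)/sys.exit(int(f[2]>-3.5))/' chk.py
python3 -m creep '[[[0.0003,0,0,0,0,0,0.01],[0.0003,0,0,0,0,0,0.01],[0.0003,0,0,0,0,0,0.01],[0.0003,0,0,0,0,0,0.01],[0.0003,0,0,0,0,0,0.01],[0.0003,0,0,0,0,0,0.01],[0.0003,0,0,0,0,0,0.01],[0.0003,0,0,0,0,0,0.01]]]' >/dev/null && python3 chk.py && python3 -m creep '[[[0.0003,0,0,0,0,0,0.01],[0.0003,0,0,0,0,0,0.01],[0.0003,0,0,0,0,0,0.01],[0.0003,0,0,0,0,0,0.01],[0.0003,0,0,0,0,0,0.01],[0.0003,0,0,0,0,0,0.01],[0.0003,0,0,0,0,0,0.01],[0.0003,0,0,0,0,0,0.01]]]' >/dev/null && python3 chk.py && python3 -m creep '[[[0.0003,0,0,0,0,0,0.01],[0.0003,0,0,0,0,0,0.01],[0.0003,0,0,0,0,0,0.01],[0.0003,0,0,0,0,0,0.01],[0.0003,0,0,0,0,0,0.01],[0.0003,0,0,0,0,0,0.01],[0.0003,0,0,0,0,0,0.01],[0.0003,0,0,0,0,0,0.01]]]' >/dev/null && python3 chk.py
```

```text
19.55 [4.97, -1.43, -7.11] 0.2685
20.35 [5.43, -1.34, -6.6] 0.2661
21.15 [4.49, -0.71, -6.86] 0.2638
```

Still carried at +106 mm; I continue.

```bash
python3 -m creep '[[[0.0003,0,0,0,0,0,0.01],[0.0003,0,0,0,0,0,0.01],[0.0003,0,0,0,0,0,0.01],[0.0003,0,0,0,0,0,0.01],[0.0003,0,0,0,0,0,0.01],[0.0003,0,0,0,0,0,0.01],[0.0003,0,0,0,0,0,0.01],[0.0003,0,0,0,0,0,0.01]]]' >/dev/null && python3 chk.py && python3 -m creep '[[[0.0003,0,0,0,0,0,0.01],[0.0003,0,0,0,0,0,0.01],[0.0003,0,0,0,0,0,0.01],[0.0003,0,0,0,0,0,0.01],[0.0003,0,0,0,0,0,0.01],[0.0003,0,0,0,0,0,0.01],[0.0003,0,0,0,0,0,0.01],[0.0003,0,0,0,0,0,0.01]]]' >/dev/null && python3 chk.py && python3 -m creep '[[[0.0003,0,0,0,0,0,0.01],[0.0003,0,0,0,0,0,0.01],[0.0003,0,0,0,0,0,0.01],[0.0003,0,0,0,0,0,0.01],[0.0003,0,0,0,0,0,0.01],[0.0003,0,0,0,0,0,0.01],[0.0003,0,0,0,0,0,0.01],[0.0003,0,0,0,0,0,0.01]]]' >/dev/null && python3 chk.py && python3 -m creep '[[[0.0003,0,0,0,0,0,0.01],[0.0003,0,0,0,0,0,0.01],[0.0003,0,0,0,0,0,0.01],[0.0003,0,0,0,0,0,0.01],[0.0003,0,0,0,0,0,0.01],[0.0003,0,0,0,0,0,0.01],[0.0003,0,0,0,0,0,0.01],[0.0003,0,0,0,0,0,0.01]]]' >/dev/null && python3 chk.py
```

```text
21.95 [5.02, -1.93, -6.66] 0.2614
22.75 [5.28, -0.87, -6.73] 0.259
23.55 [4.9, -1.01, -7.25] 0.2566
24.35 [5.63, -0.71, -6.71] 0.2542
```

```bash
python3 -m creep '[[[0.0003,0,0,0,0,0,0.01],[0.0003,0,0,0,0,0,0.01],[0.0003,0,0,0,0,0,0.01],[0.0003,0,0,0,0,0,0.01],[0.0003,0,0,0,0,0,0.01],[0.0003,0,0,0,0,0,0.01],[0.0003,0,0,0,0,0,0.01],[0.0003,0,0,0,0,0,0.01]]]' >/dev/null && python3 chk.py && python3 -m creep '[[[0.0003,0,0,0,0,0,0.01],[0.0003,0,0,0,0,0,0.01],[0.0003,0,0,0,0,0,0.01],[0.0003,0,0,0,0,0,0.01],[0.0003,0,0,0,0,0,0.01],[0.0003,0,0,0,0,0,0.01],[0.0003,0,0,0,0,0,0.01],[0.0003,0,0,0,0,0,0.01]]]' >/dev/null && python3 chk.py && python3 -m creep '[[[0.0003,0,0,0,0,0,0.01],[0.0003,0,0,0,0,0,0.01],[0.0003,0,0,0,0,0,0.01],[0.0003,0,0,0,0,0,0.01],[0.0003,0,0,0,0,0,0.01],[0.0003,0,0,0,0,0,0.01],[0.0003,0,0,0,0,0,0.01],[0.0003,0,0,0,0,0,0.01]]]' >/dev/null && python3 chk.py && python3 -m creep '[[[0.0003,0,0,0,0,0,0.01],[0.0003,0,0,0,0,0,0.01],[0.0003,0,0,0,0,0,0.01],[0.0003,0,0,0,0,0,0.01],[0.0003,0,0,0,0,0,0.01],[0.0003,0,0,0,0,0,0.01],[0.0003,0,0,0,0,0,0.01],[0.0003,0,0,0,0,0,0.01]]]' >/dev/null && python3 chk.py
```

```text
25.15 [4.69, -1.5, -7.02] 0.2518
25.95 [5.77, -1.25, -6.73] 0.2494
26.75 [2.62, 0.58, -0.11] 0.249
```

The load came off the wrist at +91 mm, so the pawl is carrying the weight. I'll release gently and back off upward.

```bash
python3 -m creep '[[[0,0,0,0,0,0,0.01],[0,0,0,0,0,0,0.01],[0,0,0,0,0,0,0.01],[0,0,0,0,0,0,0.01],[0,0,0,0,0,0,0.01],[0,0,0,0,0,0,0.01],[0,0,0,0,0,0,0.01],[0,0,0,0,0,0,0.01]]]' 20 && python3 chk.py
python3 - <<'E'
from h import *
im,d=viewer.get_image('side')
cv2.imwrite('pics/h.png',cv2.resize(im[120:240,250:350],(500,600),interpolation=cv2.INTER_CUBIC))
P=cloud('side',np.ones(d.shape,bool),d); I=im[d>0].astype(int)
y=(I[:,1]>130)&(I[:,2]>150)&(I[:,0]<70)&(P[:,2]>.13)&(P[:,0]<.6)&(abs(P[:,1]+.15)<.1); print('plate top z',y.sum(),np.median(P[y,2]))
E
```

```text
time: 27.55
eef_pos: [0.5255, -0.1515, 0.2488]
tcp_rot: [[0.0, -0.035, 0.999], [-0.0, 0.999, 0.035], [-1.0, -0.0, 0.0]]
wrist_force: [1.6, 1.2, 5.6]
gripper_width: 0.0207
27.55 [1.63, 1.17, 5.55] 0.2488
plate top z 173 0.15835042331573948
```

```bash
python3 -m creep '[[[0,0,0,0,0,0,0.021],[0,0,0,0,0,0,0.022],[0,0,0,0,0,0,0.024],[0,0,0,0,0,0,0.03],[0,0,0,0,0,0,0.04],[0,0,0,0,0,0,0.05],[0,0,0,0,0,0,0.06],[0,0,0,0,0,0,0.06]]]' && python3 chk.py
python3 - <<'E'
from h import *
im,d=viewer.get_image('side')
P=cloud('side',np.ones(d.shape,bool),d); I=im[d>0].astype(int)
y=(I[:,1]>130)&(I[:,2]>150)&(I[:,0]<70)&(P[:,2]>.10)&(P[:,0]<.6)&(abs(P[:,1]+.15)<.1); print('plate top z',y.sum(),np.median(P[y,2]))
E
```

```text
time: 28.4
eef_pos: [0.5253, -0.1515, 0.2484]
tcp_rot: [[-0.0, -0.035, 0.999], [0.0, 0.999, 0.035], [-1.0, 0.0, -0.0]]
wrist_force: [0.9, 0.4, 1.0]
gripper_width: 0.0601
28.4 [0.93, 0.41, 0.95] 0.2484
plate top z 175 0.15856531216661096
```

```bash
python3 -m creep '[[[-0.012,0,0,0,0,0,0.06],[-0.02,0,0,0,0,0,0.06],[-0.02,0,0,0,0,0,0.06],[-0.01,0.018,0,0,0,0,0.06],[0,0.03,0,0,0,0,0.05],[0,0.03,0,0,0,0,0.045],[0,0.03,0,0,0,0,0.045],[0,0.01,0,0,0,0,0.045]]]' && python3 -m creep '[[[0.02,0,0,0,0,0,0.045],[0.03,0,0,0,0,0,0.045],[0.03,0,0,0,0,0,0.045],[0.03,0,0,0,0,0,0.045],[0.02,0,0,0,0,0,0.045],[0.01,0,0,0,0,0,0.045],[0,0,0,0,0,0,0.045],[0,0,0,0,0,0,0.045]]]'
python3 - <<'E'
from h import *
np.set_printoptions(precision=4,suppress=True)
s=manip.sense(); p=np.array(s['eef_pos']);R=np.array(s['tcp_rot'])
im,d=snap('wrist','th.png'); I=im.astype(int)
h,w=d.shape; vv,uu=np.mgrid[:h,:w]; W=world('wrist',np.c_[uu.ravel(),vv.ravel()],d.ravel()).reshape(h,w,3)
T=(W-p)@R
k=(d>0)&(I[...,0]>90)&(I[...,0]-I[...,2]>50)&(W[...,2]>.08)&(W[...,2]<.13)
yw=W[...,1]; 
for z0 in (-.03,-.02,-.01,0,.01): 
    q=k&(abs(T[...,2]-z0)<.004); a=T[q]; 
    if len(a): b=a[:,1]; print(z0,len(a),'ys',np.round(np.histogram(b,bins=np.arange(-.09,.05,.005))[0]))
    c=a[b>-.03] if len(a) else []
    if len(c): print('   bar y',c[:,1].min(),c[:,1].max(),'x',np.median(c[:,0]))
im2,d2=viewer.get_image('side')
P=cloud('side',np.ones(d2.shape,bool),d2); J=im2[d2>0].astype(int)
y=(J[:,1]>130)&(J[:,2]>150)&(J[:,0]<70)&(P[:,2]>.10)&(P[:,0]<.6)&(abs(P[:,1]+.15)<.1); print('plate top z',y.sum(),np.median(P[y,2]))
E
```

```text
time: 29.25
eef_pos: [0.5207, -0.0303, 0.3109]
tcp_rot: [[0.0, -0.038, 0.999], [0.001, 0.999, 0.038], [-1.0, 0.001, 0.0]]
wrist_force: [-0.4, 0.3, -0.2]
gripper_width: 0.0448
time: 30.05
eef_pos: [0.5219, -0.0337, 0.1714]
tcp_rot: [[0.001, -0.035, 0.999], [-0.0, 0.999, 0.035], [-1.0, -0.001, 0.001]]
wrist_force: [-0.7, 0.7, 0.4]
gripper_width: 0.0449
-0.03 538 ys [ 0  0  0  0  0  0  0  7 61 71 39 36 35 35 33 37 36 50 57 20  0  0  0  0
  0  0  0  0]
   bar y -0.029832683365032288 0.006288291618010235 x 0.06839357571366239
-0.02 233 ys [ 0  0  0  0  0  0  0 10 59 49  0  0  0  0  0  0  0 40 57 18  0  0  0  0
  0  0  0  0]
   bar y -0.0028333612705859017 0.006357025906128788 x 0.06863490079132356
-0.01 217 ys [ 0  0  0  0  0  0  0  9 55 44  0  0  0  0  0  0  0 36 54 19  0  0  0  0
  0  0  0  0]
   bar y -0.002888011808931001 0.006425569596449987 x 0.06876983108118395
0 206 ys [ 0  0  0  0  0  0  0  8 54 40  0  0  0  0  0  0  0 34 53 17  0  0  0  0
  0  0  0  0]
   bar y -0.0029141307179640524 0.006537094237816872 x 0.06862966983467414
0.01 208 ys [ 0  0  0  0  0  0  0 10 55 40  0  0  0  0  0  0  0 33 54 16  0  0  0  0
  0  0  0  0]
   bar y -0.0029622911236762174 0.006614579353691405 x 0.06856536913448151
plate top z 175 0.1581250705792559
```

View pics/th.png

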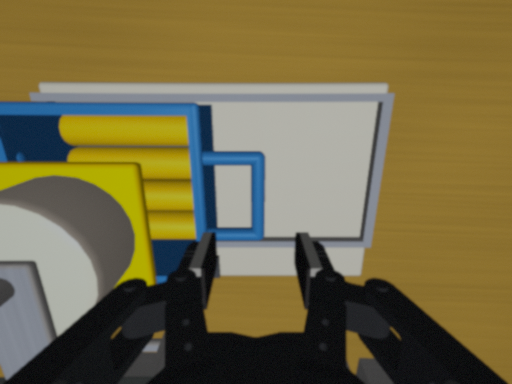

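Wrist view: the loop bar at (257,195) is midway between the fingers at (205,265) and (305,265). Measured, it is about 1.5 mm to +y with its top at z = 0.103. The plate still hangs at 0.158. I'll go down around the bar.

```bash
python3 -m creep '[[[0.012,0.0015,0,0,0,0,0.04],[0.015,0,0,0,0,0,0.04],[0.016,0,0,0,0,0,0.04],[0.016,0,0,0,0,0,0.04],[0.016,0,0,0,0,0,0.04],[0.015,0,0,0,0,0,0.04],[0.013,0,0,0,0,0,0.04],[0,0,0,0,0,0,0.04]]]' 20
python3 -m creep '[[[0,0,0,0,0,0,0.03],[0,0,0,0,0,0,0.024],[0,0,0,0,0,0,0.02],[0,0,0,0,0,0,0.02],[0,0.002,0,0,0,0,0.02],[0,0.002,0,0,0,0,0.02],[0,0.002,0,0,0,0,0.02],[0,0.003,0,0,0,0,0.02]]]' 20
```

```text
time: 30.95
eef_pos: [0.5197, -0.0316, 0.0654]
tcp_rot: [[-0.003, -0.035, 0.999], [0.001, 0.999, 0.035], [-1.0, 0.001, -0.003]]
wrist_force: [0.3, -0.3, -1.2]
gripper_width: 0.04
time: 31.75
eef_pos: [0.5211, -0.0236, 0.0676]
tcp_rot: [[0.001, -0.035, 0.999], [-0.001, 0.999, 0.035], [-1.0, -0.001, 0.001]]
wrist_force: [0.1, -4.6, -0.6]
gripper_width: 0.0198
```

```bash
python3 -m creep '[[[0,0.003,0,0,0,0,0.02],[0,0.004,0,0,0,0,0.02],[0,0.005,0,0,0,0,0.02],[0,0.005,0,0,0,0,0.02],[0,0.005,0,0,0,0,0.02],[0,0.005,0,0,0,0,0.02],[0,0.004,0,0,0,0,0.02],[0,0.003,0,0,0,0,0.02]]]'
python3 - <<'E'
from h import *
yaw=np.deg2rad(2.0); ex=np.array([np.cos(yaw),np.sin(yaw)]); ey=np.array([-ex[1],ex[0]])
for n in('side','top'):
    im,d=viewer.get_image(n); P=cloud(n,np.ones(d.shape,bool),d); J=im[d>0].astype(int)
    y=(J[:,1]>130)&(J[:,2]>150)&(J[:,0]<70)&(P[:,2]>.14)&(P[:,2]<.18)&(P[:,0]<.6)&(abs(P[:,1]+.15)<.1); print(n,'plate top z',y.sum(),np.median(P[y,2]))
    b=(J[:,0]>110)&(J[:,0]-J[:,2]>60)&(P[:,2]>.1)&(P[:,2]<.118)&(abs(P[:,0]-.53)<.1)&(P[:,1]<.15)&(P[:,1]>-.35); q=P[b,:2]@ey+.1705
    print(n,'tub rim y press',np.percentile(q,[1,99]), 'z',np.median(P[b,2]))
E
```

```text
time: 32.55
eef_pos: [0.5197, 0.0111, 0.0675]
tcp_rot: [[0.0, -0.036, 0.999], [-0.0, 0.999, 0.036], [-1.0, -0.0, 0.0]]
wrist_force: [0.5, -5.3, 1.1]
gripper_width: 0.02
side plate top z 174 0.15783705566331097
side tub rim y press [-0.09457717  0.15723266] z 0.10692890658601091
top plate top z 226 0.15861615118966912
top tub rim y press [-0.08921223  0.15398566] z 0.10954095424022375
```

The tub is following and the plate still hangs. I keep sliding.

```bash
python3 -m creep '[[[0,0.004,0,0,0,0,0.02],[0,0.005,0,0,0,0,0.02],[0,0.005,0,0,0,0,0.02],[0,0.005,0,0,0,0,0.02],[0,0.005,0,0,0,0,0.02],[0,0.005,0,0,0,0,0.02],[0,0.005,0,0,0,0,0.02],[0,0.005,0,0,0,0,0.02]]]' && python3 -m creep '[[[0,0.005,0,0,0,0,0.02],[0,0.005,0,0,0,0,0.02],[0,0.005,0,0,0,0,0.02],[0,0.005,0,0,0,0,0.02],[0,0.005,0,0,0,0,0.02],[0,0.005,0,0,0,0,0.02],[0,0.005,0,0,0,0,0.02],[0,0.005,0,0,0,0,0.02]]]' && python3 -m creep '[[[0,0.005,0,0,0,0,0.02],[0,0.005,0,0,0,0,0.02],[0,0.005,0,0,0,0,0.02],[0,0.004,0,0,0,0,0.02],[0,0.003,0,0,0,0,0.02],[0,0.002,0,0,0,0,0.02],[0,0.001,0,0,0,0,0.02],[0,0,0,0,0,0,0.02]]]'
cat > tub.py <<'E'
from h import *
yaw=np.deg2rad(2.0); ex=np.array([np.cos(yaw),np.sin(yaw)]); ey=np.array([-ex[1],ex[0]])
for n in('side','top'):
    im,d=viewer.get_image(n); P=cloud(n,np.ones(d.shape,bool),d); J=im[d>0].astype(int)
    y=(J[:,1]>130)&(J[:,2]>150)&(J[:,0]<70)&(P[:,2]>.14)&(P[:,2]<.18)&(P[:,0]<.6)&(abs(P[:,1]+.15)<.1); print(n,'plate top z',y.sum(),np.median(P[y,2]))
    b=(J[:,0]>110)&(J[:,0]-J[:,2]>60)&(P[:,2]>.1)&(P[:,2]<.118)&(abs(P[:,0]-.53)<.1)&(P[:,1]<.2)&(P[:,1]>-.35); q=P[b,:2]@ey+.1705
    print(n,'tub rim y press',np.percentile(q,[1,99]),'mid',np.percentile(q,[1,99]).mean(),'z',np.median(P[b,2]))
E
python3 tub.py
```

```text
time: 33.45
eef_pos: [0.5183, 0.0498, 0.0675]
tcp_rot: [[-0.0, -0.035, 0.999], [-0.001, 0.999, 0.035], [-1.0, -0.001, -0.0]]
wrist_force: [0.2, -5.2, 1.7]
gripper_width: 0.0203
time: 34.25
eef_pos: [0.5167, 0.0898, 0.0674]
tcp_rot: [[-0.0, -0.035, 0.999], [-0.001, 0.999, 0.035], [-1.0, -0.001, -0.0]]
wrist_force: [-0.5, -4.8, 1.5]
gripper_width: 0.0201
time: 35.05
eef_pos: [0.5157, 0.1148, 0.0674]
tcp_rot: [[-0.001, -0.036, 0.999], [-0.0, 0.999, 0.036], [-1.0, -0.0, -0.001]]
wrist_force: [-0.1, -4.5, 2.2]
gripper_width: 0.0202
side plate top z 172 0.15795001078841156
side tub rim y press [0.01574894 0.25793348] mid 0.13684120793019336 z 0.10755432211043782
top plate top z 128 0.15929424727641697
top tub rim y press [0.04997804 0.23012518] mid 0.14005160773297498 z 0.11032781970533223
```

```bash
cat > chy.py <<'E'
import sys
from bench import manip
s=manip.sense();f=s['wrist_force'];print(s['time'],[round(float(x),2) for x in f],[round(float(x),4) for x in s['eef_pos']])
sys.exit(int(f[1]<-8))
E
python3 -m creep '[[[0,0.003,0,0,0,0,0.02],[0,0.004,0,0,0,0,0.02],[0,0.004,0,0,0,0,0.02],[0,0.004,0,0,0,0,0.02],[0,0.003,0,0,0,0,0.02],[0,0.002,0,0,0,0,0.02],[0,0.001,0,0,0,0,0.02],[0,0.001,0,0,0,0,0.02]]]' >/dev/null && python3 chy.py && python3 -m creep '[[[0,0.0008,0,0,0,0,0.02],[0,0.0008,0,0,0,0,0.02],[0,0.0008,0,0,0,0,0.02],[0,0.0008,0,0,0,0,0.02],[0,0.0008,0,0,0,0,0.02],[0,0.0008,0,0,0,0,0.02],[0,0.0008,0,0,0,0,0.02],[0,0.0008,0,0,0,0,0.02]]]' >/dev/null && python3 chy.py && python3 -m creep '[[[0,0.0007,0,0,0,0,0.02],[0,0.0007,0,0,0,0,0.02],[0,0.0007,0,0,0,0,0.02],[0,0.0007,0,0,0,0,0.02],[0,0.0007,0,0,0,0,0.02],[0,0.0007,0,0,0,0,0.02],[0,0.0007,0,0,0,0,0.02],[0,0.0007,0,0,0,0,0.02]]]' >/dev/null && python3 chy.py; python3 tub.py
```

```text
35.95 [0.35, -6.17, 1.36] [0.5148, 0.1366, 0.0673]
36.75 [-0.94, -5.94, 1.57] [0.5146, 0.1429, 0.0673]
37.55 [3.58, -11.33, -5.34] [0.5142, 0.1474, 0.0665]
side plate top z 162 0.15870174941434995
side tub rim y press [0.04480323 0.29015807] mid 0.1674806512381422 z 0.10909007547036231
top plate top z 130 0.15902983957733036
top tub rim y press [0.04760733 0.27099304] mid 0.15930018591975986 z 0.1112535785832339
```

The push force jumped from 6 to 11 N exactly where the lip was predicted, so the tub has met it. I'll open, centre on the bar and leave upward.

```bash
python3 -m creep '[[[0,-0.002,0,0,0,0,0.024],[0,-0.002,0,0,0,0,0.03],[0,-0.001,0,0,0,0,0.035],[0,0,0,0,0,0,0.04],[0,0,0,0,0,0,0.04],[-0.01,0,0,0,0,0,0.04],[-0.02,0,0,0,0,0,0.04],[-0.02,0,0,0,0,0,0.04]]]' && python3 -m creep '[[[-0.03,0,0,0,0,0,0.04],[-0.03,0,0,0,0,0,0.04],[-0.03,0,0,0,0,0,0.04],[-0.03,0,0,0,0,0,0.04],[-0.03,0.02,0,0,0,0,0.04],[0,0.03,-0.03,0,0,0,0.04],[0,0.03,-0.03,0,0,0,0.04],[0,0.02,-0.02,0,0,0,0.04]]]' && python3 tub.py
python3 - <<'E'
from h import *
a,_=viewer.get_image('side'); b,_=viewer.get_image('top')
a=cv2.resize(a[110:270,180:360],(400,356),interpolation=cv2.INTER_CUBIC); b=cv2.resize(b[90:250,180:360],(400,356),interpolation=cv2.INTER_CUBIC)
cv2.imwrite('pics/end.png',np.hstack([a,b]))
E
```

```text
time: 38.45
eef_pos: [0.5147, 0.144, 0.1183]
tcp_rot: [[-0.001, -0.036, 0.999], [0.0, 0.999, 0.036], [-1.0, 0.0, -0.001]]
wrist_force: [0.3, -0.8, 1.1]
gripper_width: 0.0401
time: 39.25
eef_pos: [0.4296, 0.2424, 0.2685]
tcp_rot: [[0.001, -0.036, 0.999], [0.001, 0.999, 0.036], [-1.0, 0.001, 0.001]]
wrist_force: [0.6, -0.1, 0.1]
gripper_width: 0.04
side plate top z 161 0.15857963604670747
side tub rim y press [0.04318091 0.29089998] mid 0.1670404404587234 z 0.10735659514873967
top plate top z 126 0.15931090208033113
top tub rim y press [0.04696958 0.29408102] mid 0.17052529779921732 z 0.10896159272156518
```

View pics/end.png

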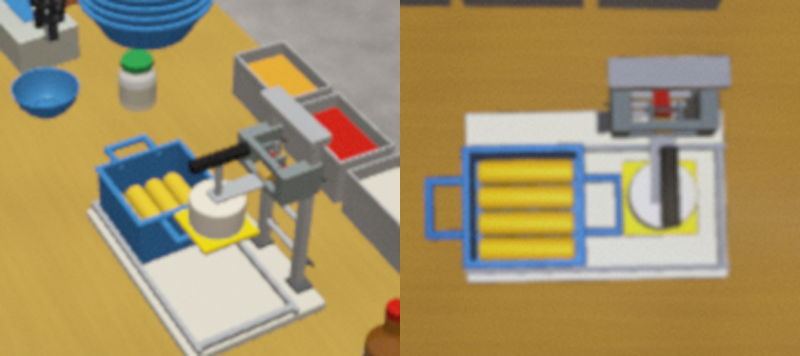

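The tub stands against the left lip (right panel, left side at about (470,210)), and the weight hangs from the ladder with the robot clear of everything. I'm handing the job in.

```bash
python3 -c "
from bench import manip
print(manip.sense()['time'],manip.sense()['wrist_force']);print(manip.hand_in())"
```

```text
39.45 [ 1.21860254  0.59437241 -0.66377919]
the job is handed in; nothing more can be done
None
```

The press weight is hanging by its pawl on the top rung and the tub is against the left end lip; I handed the job in at 39.5 s.

**Weight:** I lifted it 118 mm by the T-handle and lowered it 2.4 mm at a time. The wrist load fell from about 7 N to 0 at +91 mm. With the grip held it then read about 5.6 N of downward push on the handle. After release the plate's top stayed at z = 0.158–0.159 m, so its underside is about 0.149 m, inside the 0.141–0.174 m range. It was still there in the last pictures.

**Tub:** I pushed it by its left loop bar until the push force rose from 6 to 11 N, where I expected the lip. The cameras then put it at y = 0.167 m (side) and 0.1705 m (top). Both are above 0.165 m, but the side camera only just. It stands flat, and the robot was clear of everything.

**What went wrong or disagreed:**
- **First grips failed:** I first closed about 9 mm off-centre because I misread the sign of the sideways force (11 N on the bar). After centring, the fingers slid off the bar's crown without moving the weight.
- **Fingertips are not where stated:** by camera they ended about 10 mm behind the reported tool point, not 19 mm ahead. Going 28 mm deeper fixed the grip.
- **Not checked:** I did not measure the other loose items. Nothing in the last pictures looked moved, but not all of them were in view.

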